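Click the day wheel on the jar lid forward to Monday

ROBOT

A 6-joint arm with a two-finger parallel gripper is mounted at the origin on the work surface. World frame = base frame: x ahead of the robot, y to its left, z up, the work surface at z = 0. Lengths are in mm, angles in rad, forces in N, time in s.
With the tool pointing down it reaches from about 350 to 875 mm from the base axis. Payload 4.2 kg.
Tool frame: the origin (TCP) lies midway between the tips of the shut fingers; the grasp point (between the pads) lies 19 mm behind it (arm.grip_point_offset is the z of the grasp point in the tool frame, in mm); z points along the fingers, x is the direction in which the jaws open and shut, and the axes are right-handed (so a half turn about z gives the same grasp; the last joint's range is limited). The gripper opens to 85 mm and grips with 20 to 120 N. Pads are 22 mm wide; open, the fingers measure 114 mm over their backs; the gripper's body (76 mm by 85 mm) begins 54 mm behind the grasp point. The pads swing forward as they close: fully open they stand 13 mm farther back than shut.
Start: joints at [1.494, 0.385, 0.008, 0, -1.194, -0.259], TCP at [205.92, 590.081, 231.312] pointing down, gripper open.
Joint ranges: [-3.14, 3.14], [-1.21, 2.06], [-1.07, 1.41], [-3.16, 2.05], [-2.99, -0.16], [-3.1, 3.1]. Speed limits (rad/s): [2.79, 2.79, 3.14, 3.14, 3.14, 3.14].

INTERFACE

Orientations are given as a unit quaternion [x, y, z, w].
In Python, from bench import arm gives the robot as it stands.
- The arm moves only by the shell command python3 -m jog 'ROWS'. ROWS is JSON, a list of rows, each an object of numbers: "hand": the finger opening in mm, from 0 to 85.4; "dx", "dy", "dz": the shift along the tool's x, y, z in mm; "rx", "ry", "rz": the turn, a rotation vector about the tool's x, y, z in rad. A call has 1 to 5 rows; each row shifts and turns the commanded pose from where the row before left it, along the tool's axes as they then stand; what a row does not reach is not made up. A row lasts 1/12 s, in which the tool goes at most 41.7 mm and 7.16 degrees, less where a joint would pass 70% of its speed; a pose out of reach is approached as far as the arm can. A call with a gripper value outside its range is refused whole. The fingers move at their own pace and stop on an object; the grip force is fixed at half the most. Time passes only in rows, so rows that do not move let the fingers close. It gives the time, the measured TCP pose, the force and the opening at its end, in the units of the state.
- arm.read_state(): the state, without advancing time (a new reading comes with each control period).
- arm.get_image(name): name is "scene" or "top" or "wrist"; returns a dict with "img" (384x512x3 uint8, red, green, blue), "depth" (384x512 float32, mm along the optical axis (not along the pixel's ray), 0 where there is no reading), "intrinsics" (3x3 intrinsics, pixels), "dist" ([k1, k2, p1, p2, k3] as OpenCV has them; the pictures are not rectified), "R" (3x3) and "t" (3): a world point X has camera coordinates R X + t; the wrist camera has in their place "T_tool_cam" (4x4, takes a point from camera to tool coordinates, whose origin is the TCP and whose axes are the tool frame's). Camera axes: x right, y down, z forward; pixel columns grow to the right and rows downward; lengths in mm; the calibration is good to about 2 mm. A picture is of the moment at which its call begins: read the wrist's pose just before it.
- arm.job_done(): hands the job in, once; it reports no verdict.
The state is a dict: "clock": time; "joints": joint angles; "joint_vel": joint speeds; "joint_efforts": joint torques, N m; "position": TCP position; "ee_rot": TCP orientation; "contact_force": force on the tool from outside, world axes, zero at the start; "wrist_torque": the same for the moment, N m; "gripper_width": finger opening in mm.
Only numpy, scipy, OpenCV 4.12 (cv2) and the standard library are available. Lean on these libraries where they do the work, as an engineer would, in place of code of your own. Each camera call takes 0.05 s, during which the arm holds its last target.

TASK

The salt jar has been filled afresh on a Monday: with a fingertip, flick the tabs of the day wheel round its lid clockwise (seen from above) until the long Monday tab stands at the arrow on the lid, settled in its click, and do not run past it. Do not press the lid's button, leave the jar standing where it is, lift nothing, and leave the other things on the slab undisturbed.

Things in the scene. Friction and masses are not known exactly. Their poses are not given: they have to be found in the camera images.
- jar: Loose white plastic jar of salt, about 1.3 kg. Origin: centre of its underside, on the axis of jar and wheel; z up; -x points from the axis to the arrow (the lid's front). Body 116 mm wide to z = 84 mm, shoulder to 96, collar 84 mm wide to 118, wheel at 118 to 128; inside the wheel the closed flip-top flap, 68 mm wide, to 139 mm. Small dark arrow on the flap's front edge, hinge barrel opposite.
- day_wheel (a joint): Angle of the grey day wheel about the jar's axis, rad, growing clockwise seen from above. 0 = long tab at the arrow; starts 1 to 5 clicks short (-0.90 to -4.49); a whole turn off does not count. A click is 1/7 turn (0.898 rad), held by a spring: about 1 N at a tab moves it; pushed past half a click the wheel snaps on into the next click by itself, short of that it springs back.
- wheel_center (a point): Centre of the day wheel, half-way up its thickness, 123 mm above the jar's underside. Disc 86 mm wide with 7 evenly spaced straight radial tabs 11 mm wide, 10 mm thick; six reach 65 mm from the axis, the long one (Monday, 1 dot) 80 mm; the rest bear 2 to 7 white dots, rising anticlockwise. Under the tabs 22 mm of free height above the jar's shoulder.
- long_tab (a point): A point inside the end of the long tab, 72 mm from the wheel's axis, half-way up its thickness; it turns with the wheel.
- button_top (a point): Centre of the top of the round white press button of the flip-top flap, 16 mm in diameter, 15 mm from the axis towards the arrow, 144 mm above the jar's underside. To be left alone.
- lid_button (a joint): Travel of that button, m: 0 = out, 0.004 = fully pressed (about 5 N; it starts to give at 1.5 N).
- mortar: Dark stone mortar, a thick bowl 176 mm in diameter at the rim and 72 mm high, 4 kg; origin at the centre of its underside. Bystander.
- pestle_center (a point): Middle of the short wooden pestle, 150 mm long, 39 mm thick at both ends, lying on the slab. Bystander.
- mug: Blue enamel mug, 80 mm in diameter, 80 mm high, handle at its +y side; origin at the centre of its underside. Bystander.
- soy_bottle: Brown glass sauce bottle, 66 mm in diameter, 215 mm high; origin at the centre of its underside. Bystander.
- bowl: Small white bowl of shallots, 112 mm in diameter at the rim, about 55 mm high with the shallots; origin at the centre of its underside. Bystander.
- spoon: Wooden spoon about 220 mm long lying flat along its x axis, handle to -x. Bystander.
- screw_jar: Plain glass jar with a steel screw cap and no wheel, 80 mm in diameter, 105 mm high; origin at the centre of its underside. Bystander.

How it is judged:
By the outcome, as a careful person would: the job done as asked, in the order asked, and still so for the second after the job is handed in, with the robot touching nothing.
It also fails if it takes over 67 s, if anything falls off the work surface, if the arm or the gripper's body presses on something with over 40 N, if the wrist force passes 120 N, or if a joint passes its speed limit or range.

## Working session

There is one attempt and no reset: what is moved stays moved. The work goes in short steps, Python scripts to look and compute and a shell command to move; the robot and the scene stay as the last step left them, time stands still between calls to the robot, and variables do not carry over. Pictures are saved under pics/ and viewed, and the job is handed in when it is done.

```bash
ls; mkdir -p pics; cat > h.py <<'E'
import numpy as np, cv2
from bench import arm
from scipy.spatial.transform import Rotation as Ro
def grab(n,fn=None):
    d=arm.get_image(n)
    if fn: cv2.imwrite('pics/'+fn,cv2.cvtColor(d['img'],cv2.COLOR_RGB2BGR))
    return d
def ray(d,uv,z):
    K=np.array(d['intrinsics']);R=np.array(d['R']);t=np.array(d['t']).ravel()
    n=cv2.undistortPoints(np.array(uv,float).reshape(-1,1,2),K,np.array(d['dist'])).reshape(-1,2)
    r=np.c_[n,np.ones(len(n))]@R; o=-R.T@t
    s=(z-o[2])/r[:,2]
    return o+r*s[:,None]
def proj(d,X):
    R=np.array(d['R']);t=np.array(d['t'],float).ravel()
    return cv2.projectPoints(np.array(X,float).reshape(-1,1,3),cv2.Rodrigues(R)[0],t,np.array(d['intrinsics']),np.array(d['dist']))[0].reshape(-1,2)
E
python3 - <<'E'
from h import *
import pickle
s=arm.read_state();print(s)
for n in('scene','top'):
    d=grab(n,n+'0.png'); pickle.dump(d,open(n+'0.pkl','wb'))
    print(n,d['intrinsics'],-np.array(d['R']).T@np.array(d['t']))
E
```

```text
pics
{'clock': 0.0, 'joints': array([ 1.49361481e+00,  3.85607959e-01,  6.60606544e-03, -5.13088635e-04,
       -1.19401934e+00, -2.58587034e-01]), 'joint_vel': array([ 0.00214596, -0.00116007,  0.00117046,  0.00076782, -0.00065218,
        0.00097307]), 'joint_efforts': array([ 6.64131244e-05, -3.92283404e+01,  1.88393658e+01,  4.18615535e+00,
       -4.76354515e-03,  4.66448554e-06]), 'position': array([205.72668819, 589.53816755, 230.18074804]), 'ee_rot': array([-5.78932422e-01,  8.15374734e-01, -7.02000471e-04, -8.95322760e-04]), 'contact_force': array([-0.16598702, -0.42490503, -0.2481046 ]), 'wrist_torque': array([ 0.01624154,  0.01254326, -0.06687101]), 'gripper_width': 85.34540188350783}
scene [[392.83787081   0.         253.25881203]
 [  0.         392.83787081 186.02842286]
 [  0.           0.           1.        ]] [1285.78068774 -721.07088685  769.76533503]
top [[371.98108653   0.         256.00252731]
 [  0.         371.98108653 195.1382168 ]
 [  0.           0.           1.        ]] [ 413.38174626   14.03343316 1209.05216322]
```

View pics/scene0.png

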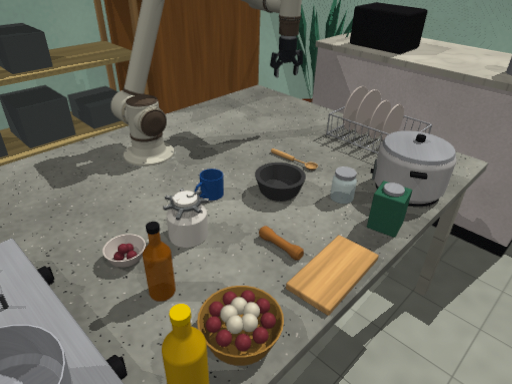

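View pics/top0.png

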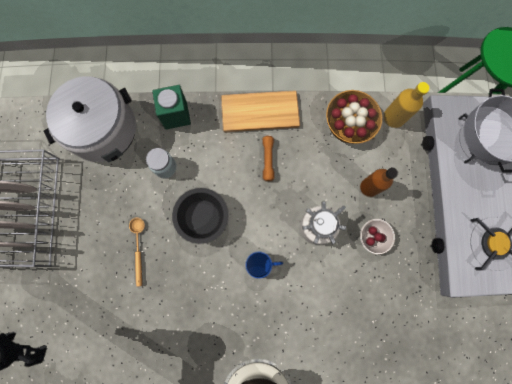

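The salt jar is at about (322,224) in the top view, with the mug at (260,264), the bowl at (378,236) and the soy bottle at (378,182). I'll zoom in on the lid.

```bash
python3 - <<'E'
from h import *
a=cv2.imread('pics/top0.png')[190:260,285:365]; b=cv2.imread('pics/scene0.png')[175:255,150:225]
a=cv2.resize(a,(400*80//70,400),interpolation=cv2.INTER_CUBIC); b=cv2.resize(b,(330,352),interpolation=cv2.INTER_CUBIC)
o=np.zeros((400,a.shape[1]+330,3),np.uint8);o[:,:a.shape[1]]=a;o[:352,a.shape[1]:]=b
cv2.imwrite('pics/zoom0.png',o)
import pickle
d=pickle.load(open('top0.pkl','rb'))
print(ray(d,[[322,224],[318,222],[260,264],[378,236]],123), d['depth'][215:232:4,305:345:4].round())
E
```

```text
[[ 517.66484389 -196.40826027  123.        ]
 [ 523.723844   -184.78220087  123.        ]
 [ 404.26463341  -12.32274207  123.        ]
 [ 479.69947578 -362.16805394  123.        ]] [[1133. 1126. 1087. 1076. 1078. 1077. 1080. 1092. 1095. 1220.]
 [1128. 1114. 1087. 1077. 1077. 1078. 1079. 1073. 1090. 1217.]
 [1121. 1093. 1076. 1074. 1072. 1075. 1076. 1073. 1087. 1218.]
 [1084. 1084. 1087. 1074. 1077. 1073. 1069. 1076. 1087. 1082.]
 [1122. 1117. 1080. 1074. 1071. 1071. 1072. 1081. 1122. 1208.]]
```

View pics/zoom0.png

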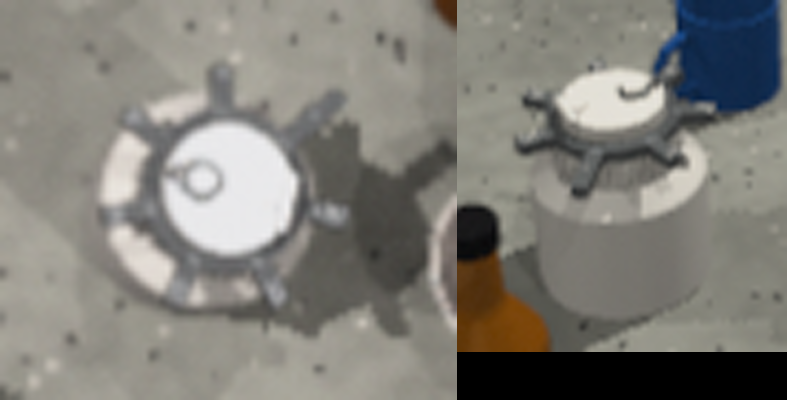

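```bash
cat >> h.py <<'E'
def to_tool(v,s=None):
    s=s or arm.read_state(); return Ro.from_quat(s['ee_rot']).inv().apply(v)
def wcam(d,s):
    T=np.array(d['T_tool_cam']); W=np.eye(4); W[:3,:3]=Ro.from_quat(s['ee_rot']).as_matrix(); W[:3,3]=s['position']
    C=W@T; d['R']=C[:3,:3].T; d['t']=-C[:3,:3].T@C[:3,3]; return d
def wgrab(fn):
    s=arm.read_state(); return wcam(grab('wrist',fn),s)
E
python3 - <<'E'
from h import *
import pickle
d=pickle.load(open('top0.pkl','rb'))
z=lambda p:[285+p[0]/5.714,190+p[1]/5.714]
print('flap',ray(d,[z((231,188))],139),'but',ray(d,[z((201,180))],144),'arrow',ray(d,[z((170,172))],139))
tabs=ray(d,[z(p) for p in [(135,118),(220,75),(335,100),(330,212),(272,288),(182,288),(115,213)]],128);print(tabs)
w=wgrab('wrist0.png');print(np.array(w['T_tool_cam']).round(3),w['intrinsics'])
ctr=np.array([517,-200,300]);print(to_tool(ctr-arm.read_state()['position']))
E
```

```text
flap [[ 519.18866494 -203.46517881  139.        ]] but [[ 522.95198759 -187.3276583   144.        ]] arrow [[ 527.74721665 -172.57757453  139.        ]]
[[ 557.05994546 -157.43175805  128.        ]
 [ 578.97865228 -202.50174048  128.        ]
 [ 565.22707114 -262.06265077  128.        ]
 [ 507.2173066  -256.49294605  128.        ]
 [ 468.85484795 -224.66257267  128.        ]
 [ 469.57365083 -178.43571391  128.        ]
 [ 508.24222703 -145.42663174  128.        ]]
[[ 1.00000e+00  0.00000e+00  1.00000e-03  5.10000e-01]
 [-1.00000e-03  9.57000e-01  2.90000e-01 -7.37820e+01]
 [-0.00000e+00 -2.90000e-01  9.57000e-01 -1.42902e+02]
 [ 0.00000e+00  0.00000e+00  0.00000e+00  1.00000e+00]] [[287.24363549   0.         257.81656832]
 [  0.         287.24363549 192.5927239 ]
 [  0.           0.           1.        ]]
[ 643.10346917 -554.14222268  -68.42779459]
```

View pics/wrist0.png

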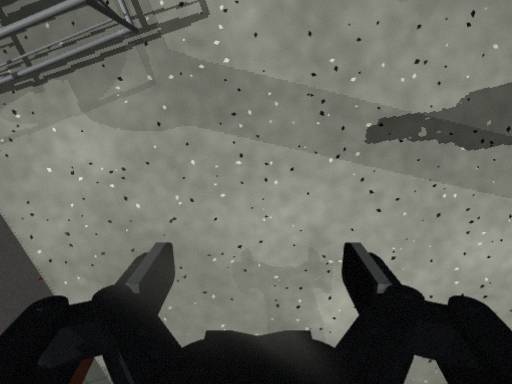

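```bash
python3 -m jog '[{"hand":0,"dx":32,"dy":-24.5,"dz":-5},{"hand":0,"dx":32,"dy":-24.5,"dz":-5},{"hand":0,"dx":32,"dy":-24.5,"dz":-5},{"hand":0,"dx":32,"dy":-24.5,"dz":-5},{"hand":0,"dx":32,"dy":-24.5,"dz":-5}]'; python3 -m jog '[{"hand":0,"dx":32,"dy":-24.5,"dz":-5},{"hand":0,"dx":32,"dy":-24.5,"dz":-5},{"hand":0,"dx":32,"dy":-24.5,"dz":-5},{"hand":0,"dx":32,"dy":-24.5,"dz":-5},{"hand":0,"dx":32,"dy":-24.5,"dz":-5}]'; python3 -m jog '[{"hand":0,"dx":32,"dy":-24.5,"dz":-5},{"hand":0,"dx":32,"dy":-24.5,"dz":-5},{"hand":0,"dx":32,"dy":-24.5,"dz":-5},{"hand":0,"dx":32,"dy":-24.5,"dz":-5},{"hand":0,"dx":32,"dy":-24.5,"dz":-5}]'
```

```text
$[0]: bad value
$[0]: bad value
$[0]: bad value
```

```bash
python3 -m jog '[{"hand":0,"dx":32,"dy":-24.5,"dz":-5,"rx":0,"ry":0,"rz":0}]'; python3 -m jog '[{"hand":1,"dx":32,"dy":-24,"dz":-5}]';
```

```text
clock: 0.23
position: [217.2, 555.2, 233.0]
ee_rot: [-0.58, 0.814, -0.001, -0.001]
contact_force: [1.0, -0.3, -0.1]
gripper_width: 76.0$[0]: bad value
```

```bash
python3 -m jog '[{"dx":30,"dy":-20,"dz":-5}]'
```

```text
$[0]: bad value
```

```bash
python3 -m jog '[{"hand":0,"dx":32,"dy":-24.5,"dz":-5,"rx":0,"ry":0,"rz":0},{"hand":0,"dx":32,"dy":-24.5,"dz":-5,"rx":0,"ry":0,"rz":0},{"hand":0,"dx":32,"dy":-24.5,"dz":-5,"rx":0,"ry":0,"rz":0},{"hand":0,"dx":32,"dy":-24.5,"dz":-5,"rx":0,"ry":0,"rz":0},{"hand":0,"dx":32,"dy":-24.5,"dz":-5,"rx":0,"ry":0,"rz":0}]'; python3 -m jog '[{"hand":0,"dx":32,"dy":-24.5,"dz":-5,"rx":0,"ry":0,"rz":0},{"hand":0,"dx":32,"dy":-24.5,"dz":-5,"rx":0,"ry":0,"rz":0},{"hand":0,"dx":32,"dy":-24.5,"dz":-5,"rx":0,"ry":0,"rz":0},{"hand":0,"dx":32,"dy":-24.5,"dz":-5,"rx":0,"ry":0,"rz":0},{"hand":0,"dx":32,"dy":-24.5,"dz":-5,"rx":0,"ry":0,"rz":0}]'; 
python3 - <<'E'
from h import *
s=arm.read_state();print(s['joints']);print(to_tool(np.array([462,-183,300])-s['position']))
E
```

```text
clock: 0.65
position: [281.5, 358.2, 261.2]
ee_rot: [-0.579, 0.815, -0.0, -0.0]
contact_force: [0.6, -0.3, -0.3]
gripper_width: 12.2
clock: 1.07
position: [344.2, 166.9, 286.6]
ee_rot: [-0.579, 0.815, 0.0, 0.0]
contact_force: [0.7, 0.1, -0.3]
gripper_width: -0.0
[ 8.82425994e-01 -9.02915002e-02 -4.25740451e-01 -1.02616550e-04
 -1.23476743e+00  3.53521672e-01]
[ 291.71196888 -226.28664074  -13.51386035]
```

```bash
python3 -m jog '[{"hand":0,"dx":32,"dy":-25,"dz":-1.5,"rx":0,"ry":0,"rz":0},{"hand":0,"dx":32,"dy":-25,"dz":-1.5,"rx":0,"ry":0,"rz":0},{"hand":0,"dx":32,"dy":-25,"dz":-1.5,"rx":0,"ry":0,"rz":0},{"hand":0,"dx":32,"dy":-25,"dz":-1.5,"rx":0,"ry":0,"rz":0},{"hand":0,"dx":32,"dy":-25,"dz":-1.5,"rx":0,"ry":0,"rz":0}]'; python3 -m jog '[{"hand":0,"dx":32,"dy":-25,"dz":-1.5,"rx":0,"ry":0,"rz":0},{"hand":0,"dx":32,"dy":-25,"dz":-1.5,"rx":0,"ry":0,"rz":0},{"hand":0,"dx":32,"dy":-25,"dz":-1.5,"rx":0,"ry":0,"rz":0},{"hand":0,"dx":16,"dy":-12,"dz":-1.5,"rx":0,"ry":0,"rz":0},{"hand":0,"dx":0,"dy":0,"dz":0,"rx":0,"ry":0,"rz":0}]'; python3 -m jog '[{"hand":0,"dx":0,"dy":0,"dz":0,"rx":0,"ry":0,"rz":0},{"hand":0,"dx":0,"dy":0,"dz":0,"rx":0,"ry":0,"rz":0}]'
python3 - <<'E'
from h import *
import pickle
s=arm.read_state();print(s['joints']);print(s['position'])
d=wgrab('wrist1.png');pickle.dump(d,open('w1.pkl','wb'))
E
```

```text
clock: 1.48
position: [409.5, -25.4, 294.1]
ee_rot: [-0.579, 0.815, -0.0, 0.0]
contact_force: [0.7, 1.8, 0.0]
gripper_width: 0.3
clock: 1.9
position: [455.7, -161.0, 299.1]
ee_rot: [-0.577, 0.817, 0.0, -0.001]
contact_force: [0.5, 0.6, -0.2]
gripper_width: 0.2
clock: 2.07
position: [454.4, -157.4, 299.4]
ee_rot: [-0.579, 0.815, 0.0, -0.0]
contact_force: [-0.5, -0.9, -0.1]
gripper_width: 0.1
[ 4.95755995e-03  9.10688624e-02 -2.12172403e-01 -4.28568013e-04
 -1.26843528e+00  1.22999549e+00]
[ 454.43206242 -157.42725798  299.43801914]
```

View pics/wrist1.png

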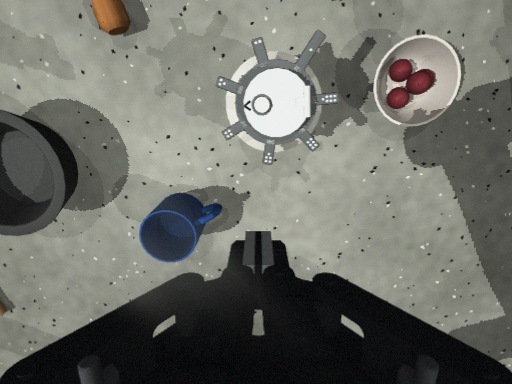

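```bash
python3 - <<'E'
from h import *
a=cv2.imread('pics/wrist1.png')[25:175,205:355]
cv2.imwrite('pics/zoom1.png',cv2.resize(a,(600,600),interpolation=cv2.INTER_CUBIC))
E
```

```text
(no output)
```

View pics/zoom1.png

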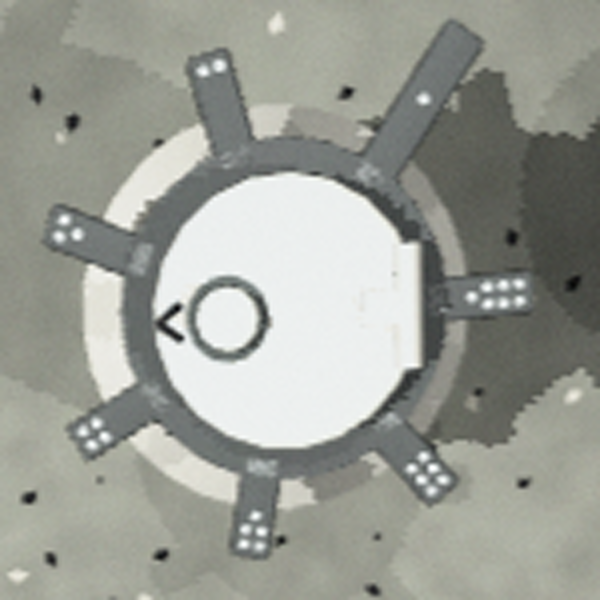

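```bash
cat >> h.py <<'E'
def tabs(d,pts,off=(205,25),k=4.,z=128.,names=None):
    # pts: zoom pixel points; returns world
    P=[[off[0]+(p[0]+.5)/k-.5,off[1]+(p[1]+.5)/k-.5] for p in pts]; return ray(d,P,z)
E
python3 - <<'E'
from h import *
import pickle
d=pickle.load(open('w1.pkl','rb'))
T=tabs(d,[(464,35),(208,55),(52,225),(80,445),(250,553),(442,490),(533,292)])
from scipy.optimize import least_squares
f=lambda c:np.linalg.norm(T[:,:2]-c,axis=1)-np.array([80]+[65]*6)
r=least_squares(f,[519,-203]);c=r.x;print('center',c,r.fun.round(1))
ang=lambda p:np.degrees(np.arctan2(p[1]-c[1],p[0]-c[0]))
print('tabs',[round(ang(p),1) for p in T])
print('flapc',tabs(d,[(288,310)],z=139),'btn',tabs(d,[(228,318)],z=144),'arrow',tabs(d,[(165,323)],z=139))
a=tabs(d,[(165,323)],z=139)[0]; b=tabs(d,[(228,318)],z=144)[0];print(ang(a),ang(b))
E
```

```text
center [ 519.69886994 -200.66916884] [-2.1 -1.  -1.4 -1.  -1.4 -1.7 -0.3]
tabs [np.float64(-52.4), np.float64(-1.1), np.float64(50.7), np.float64(102.4), np.float64(153.2), np.float64(-155.4), np.float64(-104.2)]
flapc [[ 520.6217686  -201.24262084  139.        ]] btn [[ 523.77888812 -186.29041201  144.        ]] arrow [[ 527.86851609 -170.94486262  139.        ]]
74.63188148387864 74.15853989745199
```

```bash
cat >> h.py <<'E'
C=np.array([519.7,-200.7])
def go(th,r,z):
    s=arm.read_state();p=np.array([C[0]+r*np.cos(np.radians(th)),C[1]+r*np.sin(np.radians(th)),z])
    return to_tool(p-s['position'],s).round(1)
def where():
    p=arm.read_state()['position'];v=p[:2]-C;return np.degrees(np.arctan2(v[1],v[0])).round(1)%360,np.linalg.norm(v).round(1),p[2].round(1)
E
python3 - <<'E'
from h import *
print(go(179,64,150),where())
E
```

```text
[ 39.8 -15.2 149.7] (np.float64(146.2), np.float64(78.5), np.float64(299.7))
```

```bash
python3 -m jog '[{"hand":0,"dx":13,"dy":-5,"dz":30,"rx":0,"ry":0,"rz":0},{"hand":0,"dx":13,"dy":-5,"dz":30,"rx":0,"ry":0,"rz":0},{"hand":0,"dx":13.8,"dy":-5,"dz":30,"rx":0,"ry":0,"rz":0},{"hand":0,"dx":0,"dy":0,"dz":30,"rx":0,"ry":0,"rz":0},{"hand":0,"dx":0,"dy":0,"dz":29,"rx":0,"ry":0,"rz":0}]';python3 -m jog '[{"hand":0,"dx":0,"dy":0,"dz":0,"rx":0,"ry":0,"rz":0},{"hand":0,"dx":0,"dy":0,"dz":0,"rx":0,"ry":0,"rz":0},{"hand":0,"dx":0,"dy":0,"dz":0,"rx":0,"ry":0,"rz":0}]'
python3 - <<'E'
from h import *
print(go(179,64,112),where())
d=wgrab('wrist2.png')
D=d['depth'];print(D[230:300:10,235:285:5].round())
E
```

```text
clock: 2.53
position: [455.7, -199.5, 149.9]
ee_rot: [-0.579, 0.815, -0.0, 0.0]
contact_force: [1.1, 1.0, -0.3]
gripper_width: 0.2
clock: 2.78
position: [457.4, -199.8, 152.8]
ee_rot: [-0.58, 0.815, -0.001, 0.001]
contact_force: [-0.1, -0.8, 0.1]
gripper_width: 0.1
[ 0.3  1.8 40.8] (np.float64(179.2), np.float64(62.3), np.float64(152.8))
[[321. 321. 321. 322. 320. 323. 322. 320. 321. 322.]
 [149. 149. 141. 140. 141. 142. 142. 141. 150. 149.]
 [140. 139. 131. 131. 131. 131. 131. 131. 140. 140.]
 [130. 130. 122. 122. 122. 122. 123. 122. 130. 130.]
 [111. 111. 113. 113. 119. 120. 114. 113. 110. 111.]
 [107. 107. 107. 106. 122. 121. 108. 107. 106. 107.]
 [101. 100.  99. 103. 123. 122. 104. 101. 100. 100.]]
```

View pics/wrist2.png

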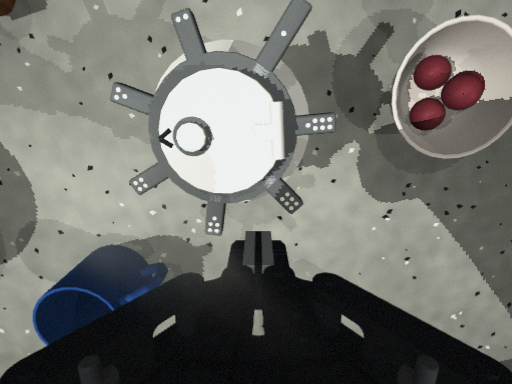

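```bash
python3 -m jog '[{"hand":0,"dx":0,"dy":0,"dz":0,"rx":0,"ry":0,"rz":-0.1},{"hand":0,"dx":0,"dy":0,"dz":0,"rx":0,"ry":0,"rz":-0.1},{"hand":0,"dx":0,"dy":0,"dz":0,"rx":0,"ry":0,"rz":-0.1},{"hand":0,"dx":0,"dy":0,"dz":0,"rx":0,"ry":0,"rz":0},{"hand":0,"dx":0,"dy":0,"dz":0,"rx":0,"ry":0,"rz":0}]'
python3 - <<'E'
from h import *
print(go(179,64,112),where(), arm.read_state()['contact_force'])
E
```

```text
clock: 3.25
position: [456.9, -200.1, 152.6]
ee_rot: [-0.694, 0.72, -0.001, 0.001]
contact_force: [-0.8, 0.5, -0.4]
gripper_width: -0.2
[-0.5  1.4 40.6] (np.float64(179.5), np.float64(62.8), np.float64(152.6)) [-0.75602345  0.49596796 -0.3650443 ]
```

```bash
python3 -m jog '[{"hand":0,"dx":0,"dy":1,"dz":10,"rx":0,"ry":0,"rz":0},{"hand":0,"dx":0,"dy":0,"dz":10,"rx":0,"ry":0,"rz":0},{"hand":0,"dx":0,"dy":0,"dz":10,"rx":0,"ry":0,"rz":0},{"hand":0,"dx":0,"dy":0,"dz":10,"rx":0,"ry":0,"rz":0},{"hand":0,"dx":0,"dy":0,"dz":0,"rx":0,"ry":0,"rz":0}]'
python3 - <<'E'
from h import *
print(arm.read_state()['position'],where(), arm.read_state()['contact_force'])
print(go(170,64,112),go(161,64,112),go(152,64,112))
d=wgrab('wrist3.png')
E
```

```text
clock: 3.67
position: [454.2, -199.9, 109.9]
ee_rot: [-0.694, 0.72, 0.001, -0.001]
contact_force: [0.1, 0.2, -0.4]
gripper_width: -0.2
[ 454.18324404 -199.91496482  109.92778249] (np.float64(179.3), np.float64(65.5), np.float64(109.9)) [ 0.14616403  0.24997789 -0.39121474]
[-10.4  -2.1  -2.1] [-20.2  -4.2  -2.1] [-29.6  -7.9  -2.1]
```

View pics/wrist3.png

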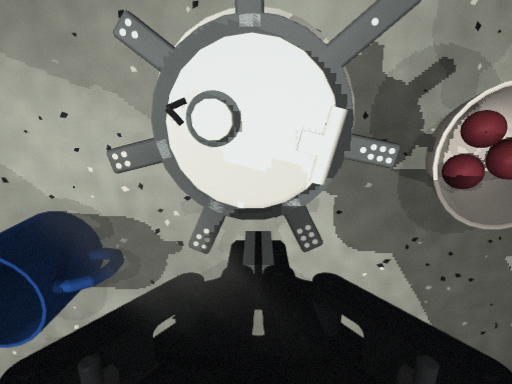

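```bash
python3 -m jog '[{"hand":0,"dx":-6,"dy":-1.5,"dz":0,"rx":0,"ry":0,"rz":0},{"hand":0,"dx":-6,"dy":-1.5,"dz":0,"rx":0,"ry":0,"rz":0},{"hand":0,"dx":-6,"dy":-1.5,"dz":0,"rx":0,"ry":0,"rz":0},{"hand":0,"dx":-6,"dy":-2,"dz":0,"rx":0,"ry":0,"rz":0},{"hand":0,"dx":-6,"dy":-2,"dz":0,"rx":0,"ry":0,"rz":0}]'
python3 -m jog '[{"hand":0,"dx":0,"dy":0,"dz":0,"rx":0,"ry":0,"rz":0},{"hand":0,"dx":0,"dy":0,"dz":0,"rx":0,"ry":0,"rz":0},{"hand":0,"dx":0,"dy":0,"dz":0,"rx":0,"ry":0,"rz":0}]'
python3 - <<'E'
from h import *
print(arm.read_state()['position'],where(), arm.read_state()['contact_force'])
d=wgrab('wrist4.png')
E
```

```text
clock: 4.13
position: [465.0, -169.7, 111.2]
ee_rot: [-0.694, 0.72, -0.0, 0.0]
contact_force: [-0.5, -0.4, -0.4]
gripper_width: 0.1
clock: 4.38
position: [464.5, -170.4, 110.8]
ee_rot: [-0.694, 0.72, 0.0, -0.0]
contact_force: [0.6, -0.5, -0.5]
gripper_width: -0.1
[ 464.51515783 -170.39131017  110.82235155] (np.float64(151.2), np.float64(63.0), np.float64(110.8)) [ 0.62397512 -0.52463733 -0.45684816]
```

View pics/wrist4.png

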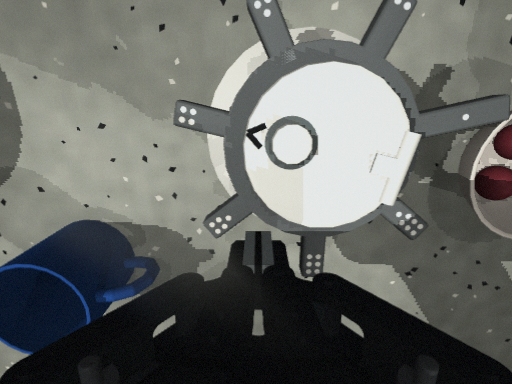

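```bash
python3 -m jog '[{"hand":0,"dx":0,"dy":0,"dz":-10,"rx":0,"ry":0,"rz":0},{"hand":0,"dx":0,"dy":0,"dz":-15,"rx":0,"ry":0,"rz":0},{"hand":0,"dx":0,"dy":0,"dz":-15,"rx":0,"ry":0,"rz":0},{"hand":0,"dx":0,"dy":0,"dz":0,"rx":0,"ry":0,"rz":0},{"hand":0,"dx":0,"dy":0,"dz":0,"rx":0,"ry":0,"rz":0}]'
python3 - <<'E'
from h import *
import pickle
print(where(),go(203,66,150))
d=wgrab('wrist5.png');pickle.dump(d,open('w5.pkl','wb'))
E
```

```text
clock: 4.85
position: [464.8, -170.7, 151.3]
ee_rot: [-0.694, 0.72, -0.001, 0.001]
contact_force: [-0.3, 0.1, 0.4]
gripper_width: -0.1
(np.float64(151.4), np.float64(62.6), np.float64(151.3)) [56.   3.8  1.3]
```

View pics/wrist5.png

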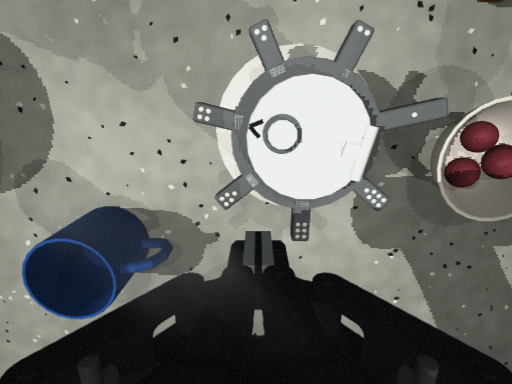

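```bash
cat >> h.py <<'E'
from scipy.optimize import least_squares
def meas(d,T,arrow,btn,L):
    T=ray(d,T,128.); f=lambda c:np.linalg.norm(T[:,:2]-c,axis=1)-np.array(L)
    r=least_squares(f,C);c=r.x;print('center',c,r.fun.round(1))
    ang=lambda p:round(float(np.degrees(np.arctan2(p[1]-c[1],p[0]-c[0]))),1)
    print('tabs',[ang(p) for p in T],'arrow',ang(ray(d,[arrow],139.)[0]),'btn',ang(ray(d,[btn],144.)[0]))
E
python3 - <<'E'
from h import *
import pickle
meas(pickle.load(open('w5.pkl','rb')),[(448,106),(364,25),(257,24),(194,111),(221,206),(300,241),(382,206)],(251,129),(281,133),[80]+[65]*6)
E
```

```text
center [ 519.28987821 -200.35968208] [ 0.1 -1.2 -0.7 -0.5 -0.7 -0.6 -1.2]
tabs [-79.2, -27.5, 23.3, 74.3, 127.3, 177.7, -131.9] arrow 76.5 btn 71.2
```

```bash
python3 -m jog '[{"hand":0,"dx":19,"dy":1,"dz":0,"rx":0,"ry":0,"rz":0},{"hand":0,"dx":19,"dy":1,"dz":0,"rx":0,"ry":0,"rz":0},{"hand":0,"dx":18,"dy":1,"dz":0,"rx":0,"ry":0,"rz":0},{"hand":0,"dx":0,"dy":0,"dz":0,"rx":0,"ry":0,"rz":0},{"hand":0,"dx":0,"dy":0,"dz":0,"rx":0,"ry":0,"rz":0}]'
python3 -m jog '[{"hand":0,"dx":0,"dy":0,"dz":13,"rx":0,"ry":0,"rz":0},{"hand":0,"dx":0,"dy":0,"dz":13,"rx":0,"ry":0,"rz":0},{"hand":0,"dx":0,"dy":0,"dz":14,"rx":0,"ry":0,"rz":0},{"hand":0,"dx":0,"dy":0,"dz":0,"rx":0,"ry":0,"rz":0}]'
python3 - <<'E'
from h import *
print(where(),arm.read_state()['contact_force'],[go(t,64,111) for t in (193,183,173,163,152)])
d=wgrab('wrist6.png')
E
```

```text
clock: 5.32
position: [458.7, -226.8, 149.6]
ee_rot: [-0.694, 0.72, 0.001, -0.001]
contact_force: [0.1, 0.5, 0.0]
gripper_width: 0.0
clock: 5.65
position: [457.3, -225.1, 107.8]
ee_rot: [-0.694, 0.72, 0.003, -0.002]
contact_force: [-0.3, 0.4, -0.3]
gripper_width: 0.3
(np.float64(201.4), np.float64(67.0), np.float64(107.8)) [-0.26692108  0.42550138 -0.30551302] [array([-10. ,   0.3,  -3.1]), array([-21. ,   2.3,  -3.1]), array([-32.2,   2.3,  -3.1]), array([-43.1,   0.3,  -3.1]), array([-54.6,  -3.9,  -3.1])]
```

View pics/wrist6.png

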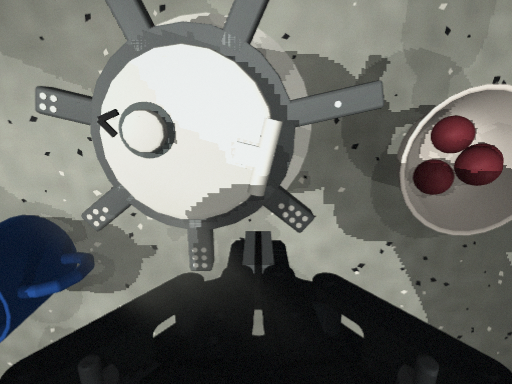

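```bash
python3 -m jog '[{"hand":0,"dx":-7,"dy":0,"dz":-1,"rx":0,"ry":0,"rz":0},{"hand":0,"dx":-7,"dy":1,"dz":-1,"rx":0,"ry":0,"rz":0},{"hand":0,"dx":-7,"dy":1,"dz":0,"rx":0,"ry":0,"rz":0},{"hand":0,"dx":-7,"dy":0.5,"dz":0,"rx":0,"ry":0,"rz":0},{"hand":0,"dx":-7,"dy":-0.5,"dz":0,"rx":0,"ry":0,"rz":0}]'
python3 -m jog '[{"hand":0,"dx":-7,"dy":-1.5,"dz":0,"rx":0,"ry":0,"rz":0},{"hand":0,"dx":-7,"dy":-2,"dz":0,"rx":0,"ry":0,"rz":0},{"hand":0,"dx":-5.5,"dy":-2.5,"dz":0,"rx":0,"ry":0,"rz":0},{"hand":0,"dx":0,"dy":0,"dz":0,"rx":0,"ry":0,"rz":0},{"hand":0,"dx":0,"dy":0,"dz":0,"rx":0,"ry":0,"rz":0}]'
python3 - <<'E'
from h import *
print(where(),arm.read_state()['contact_force'])
d=wgrab('wrist7.png')
E
```

```text
clock: 6.12
position: [458.8, -190.4, 113.5]
ee_rot: [-0.694, 0.72, -0.0, 0.0]
contact_force: [0.3, -0.9, -0.4]
gripper_width: 0.1
clock: 6.53
position: [465.7, -171.7, 112.8]
ee_rot: [-0.695, 0.719, 0.0, -0.0]
contact_force: [-0.3, -0.5, 0.1]
gripper_width: 0.1
(np.float64(151.7), np.float64(61.3), np.float64(112.8)) [-0.25643928 -0.50363044  0.09182743]
```

View pics/wrist7.png

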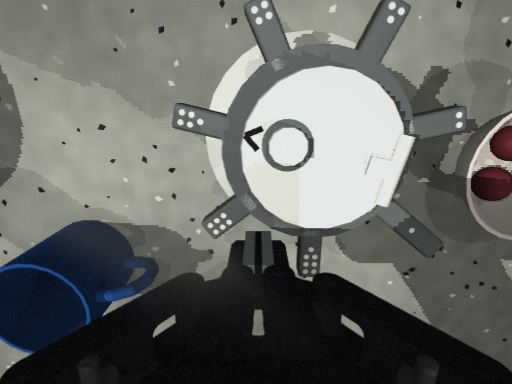

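Tab 5 is now at the arrow, so one click is done and three remain. The finger is free. Next cycle.

```bash
python3 -m jog '[{"hand":0,"dx":0,"dy":0,"dz":-18,"rx":0,"ry":0,"rz":0},{"hand":0,"dx":0,"dy":0,"dz":-20,"rx":0,"ry":0,"rz":0},{"hand":0,"dx":18,"dy":2,"dz":0,"rx":0,"ry":0,"rz":0},{"hand":0,"dx":19,"dy":2,"dz":0,"rx":0,"ry":0,"rz":0},{"hand":0,"dx":19,"dy":1,"dz":0,"rx":0,"ry":0,"rz":0}]'
python3 -m jog '[{"hand":0,"dx":0,"dy":0,"dz":0,"rx":0,"ry":0,"rz":0},{"hand":0,"dx":0,"dy":0,"dz":0,"rx":0,"ry":0,"rz":0}]'
python3 - <<'E'
from h import *
print(where(),arm.read_state()['contact_force'],go(203,65,111))
d=wgrab('wrist8.png')
E
```

```text
clock: 7.0
position: [458.3, -228.6, 151.2]
ee_rot: [-0.694, 0.72, -0.0, 0.0]
contact_force: [0.8, 0.3, -0.2]
gripper_width: -0.0
clock: 7.17
position: [458.0, -228.6, 150.5]
ee_rot: [-0.693, 0.721, 0.0, -0.0]
contact_force: [0.9, 0.4, 0.4]
gripper_width: -0.2
(np.float64(204.4), np.float64(67.7), np.float64(150.5)) [0.93589915 0.44851252 0.40497366] [-2.6 -1.8 39.5]
```

View pics/wrist8.png

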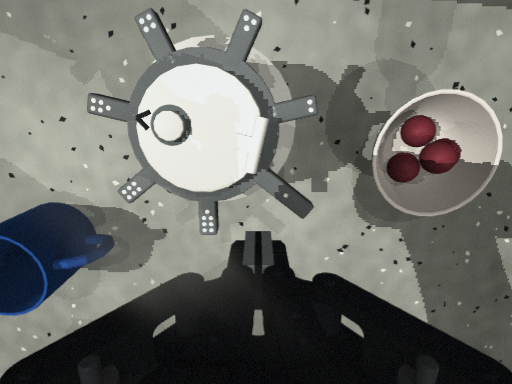

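Tab 5 sits at the arrow (140,118). The finger is over the gap between tab 7 (208,220) and the long tab (290,195).

```bash
python3 -m jog '[{"hand":0,"dx":-1,"dy":0,"dz":13,"rx":0,"ry":0,"rz":0},{"hand":0,"dx":-1,"dy":0,"dz":13,"rx":0,"ry":0,"rz":0},{"hand":0,"dx":0,"dy":0,"dz":13,"rx":0,"ry":0,"rz":0},{"hand":0,"dx":0,"dy":0,"dz":0,"rx":0,"ry":0,"rz":0},{"hand":0,"dx":0,"dy":0,"dz":0,"rx":0,"ry":0,"rz":0}]'
python3 - <<'E'
from h import *
print(where(),arm.read_state()['contact_force'],[go(t,64,111) for t in (193,183,173,163,152)])
E
```

```text
clock: 7.63
position: [458.3, -225.3, 111.4]
ee_rot: [-0.695, 0.719, 0.001, -0.001]
contact_force: [0.1, 0.5, -0.1]
gripper_width: -0.3
(np.float64(201.8), np.float64(66.2), np.float64(111.4)) [ 0.05522531  0.47987163 -0.09611992] [array([-10.2,   1.3,   0.4]), array([-21.1,   3.2,   0.4]), array([-32.3,   3.2,   0.4]), array([-43.3,   1.3,   0.4]), array([-54.8,  -3. ,   0.4])]
```

```bash
python3 -m jog '[{"hand":0,"dx":-7,"dy":1,"dz":0,"rx":0,"ry":0,"rz":0},{"hand":0,"dx":-7,"dy":1,"dz":0,"rx":0,"ry":0,"rz":0},{"hand":0,"dx":-7,"dy":1,"dz":0,"rx":0,"ry":0,"rz":0},{"hand":0,"dx":-7,"dy":0.5,"dz":0,"rx":0,"ry":0,"rz":0},{"hand":0,"dx":-7,"dy":-0.5,"dz":0,"rx":0,"ry":0,"rz":0}]'
python3 -m jog '[{"hand":0,"dx":-7,"dy":-1.5,"dz":0,"rx":0,"ry":0,"rz":0},{"hand":0,"dx":-7,"dy":-2,"dz":0,"rx":0,"ry":0,"rz":0},{"hand":0,"dx":-5.5,"dy":-2.5,"dz":0,"rx":0,"ry":0,"rz":0},{"hand":0,"dx":0,"dy":0,"dz":0,"rx":0,"ry":0,"rz":0},{"hand":0,"dx":0,"dy":0,"dz":0,"rx":0,"ry":0,"rz":0}]'
python3 - <<'E'
from h import *
print(where(),arm.read_state()['contact_force'])
d=wgrab('wrist9.png')
E
```

```text
clock: 8.05
position: [456.7, -189.9, 112.3]
ee_rot: [-0.694, 0.72, -0.0, 0.0]
contact_force: [-0.5, -0.3, 0.1]
gripper_width: -0.4
clock: 8.47
position: [463.7, -171.1, 111.8]
ee_rot: [-0.695, 0.719, 0.0, -0.0]
contact_force: [1.2, -0.3, 0.6]
gripper_width: 0.2
(np.float64(152.1), np.float64(63.3), np.float64(111.8)) [ 1.20765975 -0.31420682  0.63724537]
```

View pics/wrist9.png

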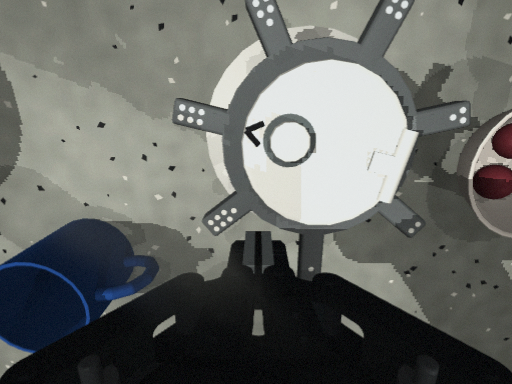

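Tab 6 is at the arrow (6 dots at (190,113)), and the long tab is beside the finger at (312,260). Two clicks remain.

```bash
python3 -m jog '[{"hand":0,"dx":0,"dy":0,"dz":-18,"rx":0,"ry":0,"rz":0},{"hand":0,"dx":0,"dy":0,"dz":-20,"rx":0,"ry":0,"rz":0},{"hand":0,"dx":18,"dy":1,"dz":0,"rx":0,"ry":0,"rz":0},{"hand":0,"dx":19,"dy":1,"dz":0,"rx":0,"ry":0,"rz":0},{"hand":0,"dx":18,"dy":1,"dz":0,"rx":0,"ry":0,"rz":0}]'
python3 -m jog '[{"hand":0,"dx":0,"dy":0,"dz":0,"rx":0,"ry":0,"rz":0},{"hand":0,"dx":0,"dy":0,"dz":0,"rx":0,"ry":0,"rz":0}]'
python3 - <<'E'
from h import *
print(where(),arm.read_state()['contact_force'],go(203,65,111))
d=wgrab('wrist10.png')
E
```

```text
clock: 8.93
position: [458.5, -227.2, 150.3]
ee_rot: [-0.694, 0.72, -0.0, 0.0]
contact_force: [0.3, 0.3, -0.9]
gripper_width: -0.1
clock: 9.1
position: [458.1, -227.1, 149.6]
ee_rot: [-0.693, 0.72, 0.0, -0.0]
contact_force: [-0.2, 0.2, 1.2]
gripper_width: -0.0
(np.float64(203.2), np.float64(67.0), np.float64(149.6)) [-0.15265193  0.24558337  1.20662676] [-1.1 -1.7 38.6]
```

View pics/wrist10.png

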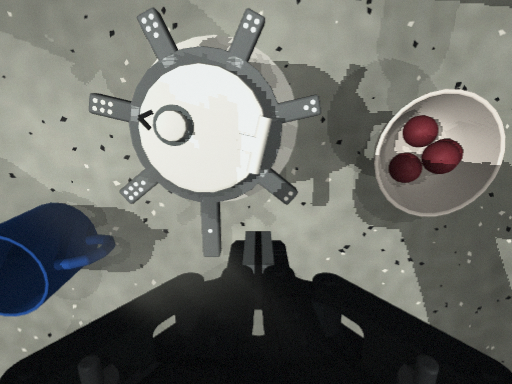

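The long tab is at (211,230), 2 clicks short, and the finger is over the gap behind it.

```bash
python3 -m jog '[{"hand":0,"dx":0,"dy":-1,"dz":13,"rx":0,"ry":0,"rz":0},{"hand":0,"dx":0,"dy":0,"dz":13,"rx":0,"ry":0,"rz":0},{"hand":0,"dx":0,"dy":0,"dz":12.5,"rx":0,"ry":0,"rz":0},{"hand":0,"dx":0,"dy":0,"dz":0,"rx":0,"ry":0,"rz":0},{"hand":0,"dx":0,"dy":0,"dz":0,"rx":0,"ry":0,"rz":0}]'
python3 -m jog '[{"hand":0,"dx":-7,"dy":1,"dz":0,"rx":0,"ry":0,"rz":0},{"hand":0,"dx":-7,"dy":1,"dz":0,"rx":0,"ry":0,"rz":0},{"hand":0,"dx":-7,"dy":1,"dz":0,"rx":0,"ry":0,"rz":0},{"hand":0,"dx":-7,"dy":0.5,"dz":0,"rx":0,"ry":0,"rz":0},{"hand":0,"dx":-7,"dy":-0.5,"dz":0,"rx":0,"ry":0,"rz":0}]'
python3 - <<'E'
from h import *
print(where(),arm.read_state()['contact_force'],go(152,64,111))
E
```

```text
clock: 9.57
position: [459.3, -225.8, 111.0]
ee_rot: [-0.695, 0.719, 0.001, -0.001]
contact_force: [-0.2, -0.4, 0.2]
gripper_width: 0.0
clock: 9.98
position: [457.7, -190.4, 111.8]
ee_rot: [-0.694, 0.72, -0.0, 0.0]
contact_force: [0.2, -1.8, 0.5]
gripper_width: -0.1
(np.float64(170.6), np.float64(62.9), np.float64(111.8)) [ 0.21781263 -1.76208472  0.53517799] [-19.9  -4.8   0.8]
```

```bash
python3 -m jog '[{"hand":0,"dx":-7,"dy":-1,"dz":0,"rx":0,"ry":0,"rz":0},{"hand":0,"dx":-7,"dy":-2,"dz":0,"rx":0,"ry":0,"rz":0},{"hand":0,"dx":-5.5,"dy":-2,"dz":0,"rx":0,"ry":0,"rz":0},{"hand":0,"dx":0,"dy":0,"dz":0,"rx":0,"ry":0,"rz":0},{"hand":0,"dx":0,"dy":0,"dz":0,"rx":0,"ry":0,"rz":0}]'
python3 - <<'E'
from h import *
print(where(),arm.read_state()['contact_force'])
d=wgrab('wrist11.png')
E
```

```text
clock: 10.4
position: [463.7, -171.6, 111.3]
ee_rot: [-0.695, 0.719, 0.0, -0.0]
contact_force: [0.3, -0.5, 0.2]
gripper_width: 0.1
(np.float64(152.5), np.float64(63.1), np.float64(111.3)) [ 0.27732467 -0.54151975  0.17381621]
```

View pics/wrist11.png

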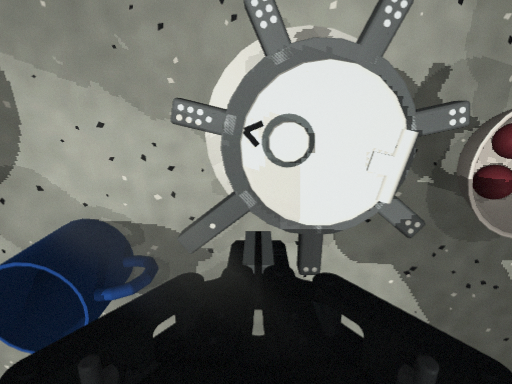

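Tab 7 is at the arrow (185,112), and the long tab is one click short at (210,225). This is the last cycle.

```bash
python3 -m jog '[{"hand":0,"dx":0,"dy":0,"dz":-18,"rx":0,"ry":0,"rz":0},{"hand":0,"dx":0,"dy":0,"dz":-20,"rx":0,"ry":0,"rz":0},{"hand":0,"dx":18,"dy":1,"dz":0,"rx":0,"ry":0,"rz":0},{"hand":0,"dx":19,"dy":1,"dz":0,"rx":0,"ry":0,"rz":0},{"hand":0,"dx":18,"dy":1,"dz":0,"rx":0,"ry":0,"rz":0}]'
python3 -m jog '[{"hand":0,"dx":0,"dy":0,"dz":0,"rx":0,"ry":0,"rz":0},{"hand":0,"dx":0,"dy":0,"dz":0,"rx":0,"ry":0,"rz":0}]'
python3 - <<'E'
from h import *
print(where(),arm.read_state()['contact_force'],go(203,65,111))
d=wgrab('wrist12.png')
E
```

```text
clock: 10.87
position: [458.5, -227.7, 149.7]
ee_rot: [-0.694, 0.72, -0.0, 0.0]
contact_force: [0.3, 0.9, -0.2]
gripper_width: 0.2
clock: 11.03
position: [458.1, -227.6, 149.0]
ee_rot: [-0.694, 0.72, 0.0, -0.0]
contact_force: [-0.1, 0.1, -0.4]
gripper_width: 0.3
(np.float64(203.6), np.float64(67.2), np.float64(149.0)) [-0.06573509  0.11275819 -0.42444568] [-1.6 -1.7 38. ]
```

View pics/wrist12.png

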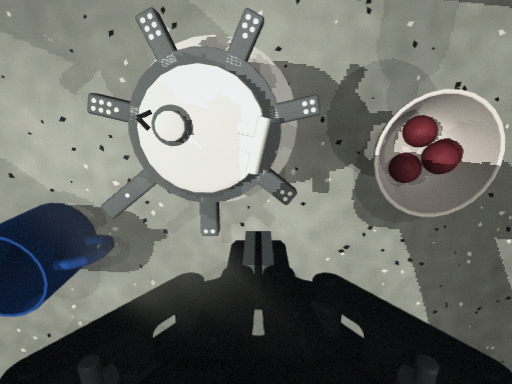

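```bash
python3 -m jog '[{"hand":0,"dx":0,"dy":-1,"dz":13,"rx":0,"ry":0,"rz":0},{"hand":0,"dx":0,"dy":0,"dz":13,"rx":0,"ry":0,"rz":0},{"hand":0,"dx":0,"dy":0,"dz":12,"rx":0,"ry":0,"rz":0},{"hand":0,"dx":0,"dy":0,"dz":0,"rx":0,"ry":0,"rz":0},{"hand":0,"dx":0,"dy":0,"dz":0,"rx":0,"ry":0,"rz":0}]'
python3 -m jog '[{"hand":0,"dx":-7,"dy":1,"dz":0,"rx":0,"ry":0,"rz":0},{"hand":0,"dx":-7,"dy":1,"dz":0,"rx":0,"ry":0,"rz":0},{"hand":0,"dx":-7,"dy":1,"dz":0,"rx":0,"ry":0,"rz":0},{"hand":0,"dx":-7,"dy":0.5,"dz":0,"rx":0,"ry":0,"rz":0},{"hand":0,"dx":-7,"dy":-0.5,"dz":0,"rx":0,"ry":0,"rz":0}]'
python3 - <<'E'
from h import *
print(where(),arm.read_state()['contact_force'],go(152,64,111))
E
```

```text
clock: 11.5
position: [459.2, -226.3, 111.0]
ee_rot: [-0.695, 0.719, 0.001, -0.001]
contact_force: [0.1, -0.2, -0.6]
gripper_width: -0.0
clock: 11.92
position: [457.7, -190.9, 111.8]
ee_rot: [-0.694, 0.72, -0.0, 0.0]
contact_force: [-0.7, -0.5, -0.0]
gripper_width: 0.3
(np.float64(171.0), np.float64(62.8), np.float64(111.8)) [-0.65532428 -0.45899974 -0.02933683] [-20.4  -4.8   0.8]
```

```bash
python3 -m jog '[{"hand":0,"dx":-7,"dy":-1,"dz":0,"rx":0,"ry":0,"rz":0},{"hand":0,"dx":-7,"dy":-2,"dz":0,"rx":0,"ry":0,"rz":0},{"hand":0,"dx":-6,"dy":-2,"dz":0,"rx":0,"ry":0,"rz":0},{"hand":0,"dx":0,"dy":0,"dz":0,"rx":0,"ry":0,"rz":0},{"hand":0,"dx":0,"dy":0,"dz":0,"rx":0,"ry":0,"rz":0}]'
python3 - <<'E'
from h import *
print(where(),arm.read_state()['contact_force'])
d=wgrab('wrist13.png')
E
```

```text
clock: 12.33
position: [463.7, -171.5, 111.3]
ee_rot: [-0.695, 0.719, 0.0, -0.0]
contact_force: [-0.4, 0.4, 0.3]
gripper_width: -0.1
(np.float64(152.5), np.float64(63.2), np.float64(111.3)) [-0.42420751  0.39567629  0.27342992]
```

View pics/wrist13.png

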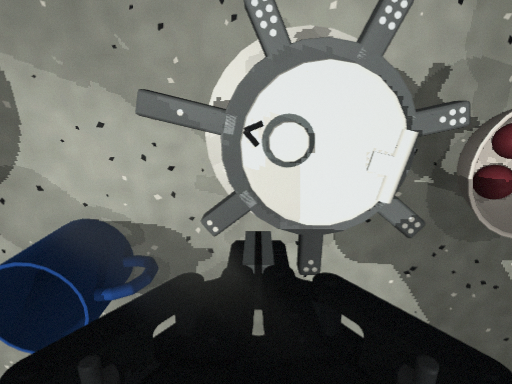

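The long tab (180,112) is now at the arrow (253,133). I'll lift straight out, back away upward and check.

```bash
python3 -m jog '[{"hand":0,"dx":0,"dy":0,"dz":-15,"rx":0,"ry":0,"rz":0},{"hand":0,"dx":0,"dy":0,"dz":-25,"rx":0,"ry":0,"rz":0},{"hand":0,"dx":0,"dy":0,"dz":-35,"rx":0,"ry":0,"rz":0},{"hand":0,"dx":0,"dy":10,"dz":-35,"rx":0,"ry":0,"rz":0},{"hand":0,"dx":0,"dy":10,"dz":-30,"rx":0,"ry":0,"rz":0}]'
python3 -m jog '[{"hand":0,"dx":0,"dy":0,"dz":0,"rx":0,"ry":0,"rz":0},{"hand":0,"dx":0,"dy":0,"dz":0,"rx":0,"ry":0,"rz":0},{"hand":0,"dx":0,"dy":0,"dz":0,"rx":0,"ry":0,"rz":0}]'
python3 - <<'E'
from h import *
import pickle
d=wgrab('wrist14.png');pickle.dump(d,open('w14.pkl','wb'))
grab('top','top14.png');
a=cv2.imread('pics/wrist14.png')[50:200,200:350]
cv2.imwrite('pics/zoom14.png',cv2.resize(a,(600,600),interpolation=cv2.INTER_CUBIC))
A=cv2.imread('pics/top0.png').astype(int);B=cv2.imread('pics/top14.png').astype(int)
cv2.imwrite('pics/diff.png',np.hstack([B[100:310],np.clip(abs(A-B)[100:310]*2,0,255)])[:, :].astype(np.uint8)[:, 100:900])
E
```

```text
clock: 12.8
position: [443.5, -171.7, 253.4]
ee_rot: [-0.694, 0.72, -0.001, 0.0]
contact_force: [0.9, -0.5, -0.8]
gripper_width: 0.2
clock: 13.05
position: [442.9, -171.3, 250.8]
ee_rot: [-0.694, 0.72, 0.0, -0.0]
contact_force: [0.2, -0.6, -0.9]
gripper_width: -0.1
```

View pics/wrist14.png

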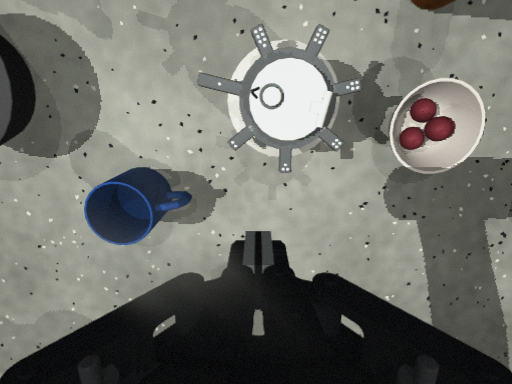

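View pics/diff.png

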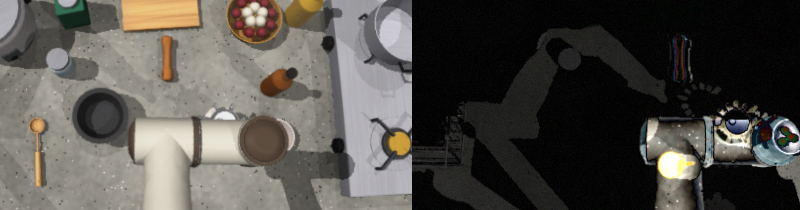

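View pics/zoom14.png

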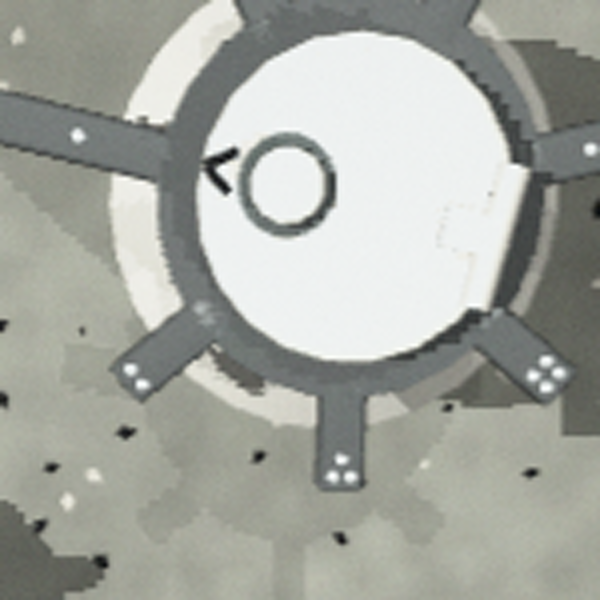

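```bash
python3 - <<'E'
from h import *
import pickle
d=pickle.load(open('w14.pkl','rb'))
meas(d,[(199,77),(234,148),(286,172),(338,148),(360,86),(322,27),(258,27)],(252,92),(271,96),[80]+[65]*6)
g=grab('scene','scene14.png')
A=cv2.imread('pics/scene0.png');B=cv2.imread('pics/scene14.png')
cv2.imwrite('pics/sdiff.png',np.hstack([B,np.clip(cv2.absdiff(A,B).astype(int)*2,0,255).astype(np.uint8)])[90:330, 60:860])
a=cv2.imread('pics/top0.png')[125:195,240:300];b=cv2.imread('pics/top14.png')[125:195,240:300]
cv2.imwrite('pics/pest.png',cv2.resize(np.hstack([a,b]),None,fx=6,fy=6))
t=pickle.load(open('top0.pkl','rb'))
for n in('top0','top14'):
    I=cv2.imread(f'pics/{n}.png');h=cv2.cvtColor(I,cv2.COLOR_BGR2HSV)
    m=cv2.inRange(h,(3,110,50),(20,255,255))[125:195,240:300];M=cv2.moments(m,True);print(n,M['m00'],ray(t,[(240+M['m10']/M['m00'],125+M['m01']/M['m00'])],20))
E
```

```text
center [ 519.32222644 -200.59098944] [-1.  -1.7 -1.  -1.6 -1.1 -1.3 -1.7]
tabs [73.6, 128.7, 178.6, -132.8, -80.9, -26.9, 22.0] arrow 75.2 btn 74.3
top0 650.0 [[788.42003939 -42.28718608  20.        ]]
top14 651.0 [[788.30525004 -40.02403011  20.        ]]
```

View pics/pest.png

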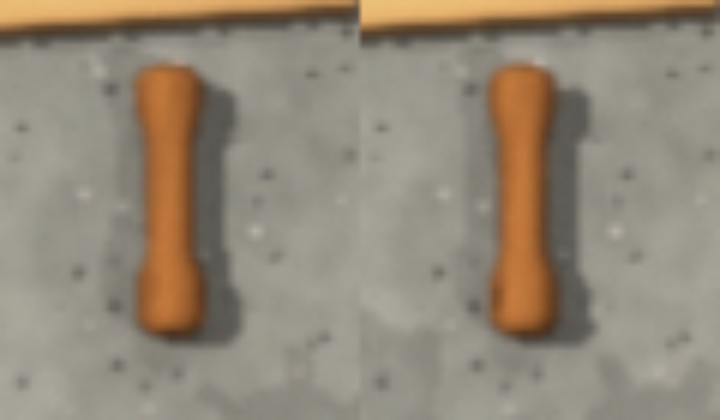

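View pics/sdiff.png

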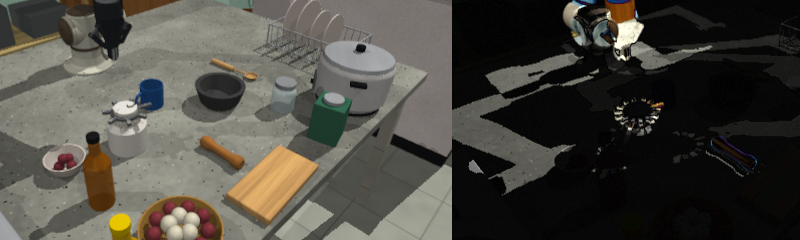

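```bash
python3 - <<'E'
from h import *
s=arm.read_state();print(s['clock'],s['position'],s['contact_force'],abs(s['joint_vel']).max())
print(arm.job_done())
E
```

```text
13.2 [ 442.91169106 -171.32716529  249.80042544] [ 0.23357937 -0.35033051 -0.29585032] 0.004135686164094045
the job is handed in; nothing more can be done
None
```

The long Monday tab now stands at the arrow on the lid, settled in its click. I handed the job in at 13.2 s with the arm still, about 100 mm above the lid and touching nothing.

**What I did:** I used the shut fingertips in the gaps between tabs and pushed the wheel clockwise five times. At the start the arrow lay half-way between tabs 3 and 4, about 4.5 clicks short, although the brief says 1 to 5 clicks. The first push settled tab 4 at the arrow. Four more brought tabs 5, 6, 7 and then Monday round. After each push the finger stopped in the middle of the gap, so the wheel could not run past.

**Last checks:**
- **Wheel:** in the final wrist picture, taken after lifting clear, the long tab points at 73.6° and the arrow and button at 74 to 75°. The difference is within measuring error.
- **Jar and button:** the jar's measured centre is within about 0.5 mm of where it started. I never touched the lid's button.
- **Forces:** those reported after each move stayed under about 2 N.
- **Other things:** the before-and-after scene pictures show the mug, mortar, bowl, bottle, spoon and screw jar unchanged.

**One disagreement:** the pestle shows a shift of about 2 mm in +y between the first and last top views. It lies at x ≈ 790 mm, and the tool never reached past x ≈ 470 mm, so I think it rolled slightly by itself. I left it alone.

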